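# Make up the idler-roller and shaft-end kits

## Robot

A 7-joint arm with a two-finger parallel gripper is mounted at the origin on the work surface. World frame = base frame: x ahead of the robot, y to its left, z up, the work surface at z = 0. Lengths are in m, angles in rad, forces in N, time in s.
With the tool pointing down it reaches from about 0.4 to 0.9 m from the base axis. Payload 5.5 kg.
Tool frame: the origin (TCP) lies midway between the tips of the shut fingers; the grasp point (between the pads) lies 19 mm behind it (manip.grip_depth is the distance from the TCP to the grasp point, in m); z points along the fingers, x is the direction in which the jaws open and shut, and the axes are right-handed (so a half turn about z gives the same grasp; the last joint's range is limited). The gripper opens to 92 mm and grips with 3 to 60 N. Pads are 19 mm wide; open, the fingers measure 130 mm over their backs; the gripper's body (75 mm by 190 mm) begins 47 mm behind the grasp point.
Start: joints at [1.613, 0.501, -0.427, 1.55, 0.221, 1.138, -0.21], TCP at [0.142, -0.634, 0.196] pointing down, gripper open.
Joint ranges: [-2.88, 2.88], [-0.31, 2.03], [-1.54, 1.56], [0.2, 2.42], [-1.41, 4.55], [0.19, 2.02], [-2.57, 2.57]. Speed limits (rad/s): [2.57, 2.57, 3.14, 3.14, 3.14, 3.14, 3.14].

## Interface

Orientations are given as a unit quaternion [x, y, z, w].
In Python, from bench import manip, effector, viewer gives the robot as it stands. Calls block until the motion is done:
- manip.move_pose(position, orientation): joint-space move of the TCP to a pose.
- manip.servo_line(position, ori=None, vel=0.15): straight line of the TCP; ori=None keeps the orientation; vel is the mean speed in m/s.
- manip.movej(angles): joint-space move.
- effector.open_jaws() and effector.close(f_grip=None): open the fingers fully, or close them until they stop; f_grip is the grip in N (None keeps the last).
- manip.sleep(seconds).
- manip.solve_ik(position, orientation): joint angles nearest the present ones, or None.
- viewer.get_image(name): name is "side" or "top"; returns the picture (400x640x3 uint8, red, green, blue); there is no depth.
- viewer.get_calibration(name): a dict with "vfov" (degrees; the focal length in pixels is half the picture's height over the tangent of half this angle, whatever the lens; pixels are square), "cx", "cy" (the principal point, pixels), "eye" and "attitude" of the camera in the world. Camera axes: x right, y down, z forward; pixel columns grow to the right and rows downward; lengths in m; the calibration is good to about 2 mm. A picture is of the moment at which its call begins. get_calibration takes no time and is no camera call.
A pose or a line that the arm cannot do raises manip.PlanningError and nothing moves.
- manip.hand_in(): hands the job in, once; it reports no verdict.
Readings, each from a call of its own:
- manip.current_clock(): time.
- manip.current_q(): joint angles.
- manip.current_joint_velocities(): joint speeds.
- manip.current_tau(): joint torques, N m.
- manip.current_tool_pos(): TCP position.
- manip.current_tcp_rot(): TCP orientation.
- manip.current_force(): force on the tool from outside, world axes, zero at the start.
- manip.current_wrist_torque(): the same for the moment, N m.
- manip.current_finger_gap(): finger opening in m.
Only numpy, scipy, OpenCV 4.12 (cv2) and the standard library are available. Lean on these libraries where they do the work, as an engineer would, in place of code of your own. Each camera call takes 0.05 s, during which the arm holds its last target. There are 200 camera calls.

## Task

Make up two repair kits from the parts standing on the bench: the three-compartment tray is the idler-roller kit and takes the large ball bearing, the spacer sleeve and the axle bolt; the two-compartment tray is the shaft-end kit and takes the small ball bearing and the hex nut. Put one part in each compartment, in any order, wholly down on its floor the way it stands now (bearings and nut flat, sleeve upright, bolt standing on its head), and set the parts down rather than dropping them. Leave the wrench, the hammer and the tin where they lie.

Things in the scene. Friction and masses are not known exactly. Their poses are not given: they have to be found in the camera images.
- tray3: Shallow yellow plastic tray with three compartments in a row: 264 x 126 mm, plus a small finger tab standing out 11 mm at each end. Compartments centred at x = -87, 0 and +87 mm, each 84 mm along x by 120 mm along y inside. Flat floor 3 mm thick; walls and dividers 3 mm thick, 12 mm high from the bench. Origin at the centre of the underside, x along the row, z up. It holds firm on the bench.
- tray2: Shallow yellow plastic tray with two compartments in a row: 177 x 126 mm, plus a small finger tab standing out 11 mm at each end. Compartments centred at x = -43.5 and +43.5 mm, each 84 mm along x by 120 mm along y inside. Flat floor 3 mm thick; walls and dividers 3 mm thick, 12 mm high from the bench. Origin at the centre of the underside, x along the row, z up. It holds firm on the bench.
- bearing_large: Large steel ball bearing lying flat, open type with the balls showing: 62 mm outside, 30 mm bore, 16 mm high. The part stands on its underside, origin at the centre of its underside, z up along its axis.
- bearing_small: Small steel ball bearing lying flat, open type with the balls showing: 42 mm outside, 20 mm bore, 12 mm high. The part stands on its underside, origin at the centre of its underside, z up along its axis.
- sleeve: Spacer sleeve, a plain thin-walled bright metal tube standing on end: 42 mm outside, 31 mm bore, 45 mm high. The part stands on its underside, origin at the centre of its underside, z up along its axis.
- bolt: Axle bolt, a big steel hex bolt standing on its head: head 46 mm across flats and 19 mm high, then the shank of 30 mm diameter rising to 64 mm overall, its upper part threaded. The part stands on its underside, origin at the centre of its underside, z up along its axis.
- nut: Steel hex nut lying flat: 30 mm across flats, 35 mm across corners, 20 mm hole, 18 mm high. The part stands on its underside, origin at the centre of its underside, z up along its axis. Its x axis is square to one pair of flats; the others lie at 60 and 120 degrees to it.
- wrench: Bystander: flat steel combination wrench 200 mm long, 8 mm high, lying on the bench; origin under its middle, x along it.
- hammer: Bystander: hammer 280 mm long with a wooden handle, lying on the bench; origin under the middle of its length, x along the handle towards the head.
- tin: Bystander: round flat aluminium tin with a lid, 60 mm diameter, 42 mm high; origin at the centre of its underside.
Not all that is in view belongs to the job. Leave any green or orange look-alike of the bearing_small alone.

How it is judged:
At the end, for the whole second after the job is handed in: Large bearing, sleeve and bolt are in tray3, small bearing and nut in tray2, one part to a compartment (its centre between the walls), each upright within 0.1 rad, its underside within 3 mm of the tray's floor, and all at rest (z of bearing_large in the frame of tray3 between 0.001 and 0.006 m and y of bearing_large in the frame of tray3 between -0.06 and 0.06 m and angle between each of bearing_large, sleeve, bolt, bearing_small, nut's own z axis and vertical below 0.1 rad and linear speed of each of bearing_large, sleeve, bolt, bearing_small, nut below 0.02 m/s and angular speed of each of bearing_large, sleeve, bolt, bearing_small, nut below 0.2 rad/s and z of sleeve in the frame of tray3 between 0.001 and 0.006 m and y of sleeve in the frame of tray3 between -0.06 and 0.06 m and z of bolt in the frame of tray3 between 0.001 and 0.006 m and y of bolt in the frame of tray3 between -0.06 and 0.06 m and ((x of bearing_large in the frame of tray3 between -0.129 and -0.045 m and x of sleeve in the frame of tray3 between -0.042 and 0.042 m and x of bolt in the frame of tray3 between 0.045 and 0.129 m) or (x of bearing_large in the frame of tray3 between -0.129 and -0.045 m and x of sleeve in the frame of tray3 between 0.045 and 0.129 m and x of bolt in the frame of tray3 between -0.042 and 0.042 m) or (x of bearing_large in the frame of tray3 between -0.042 and 0.042 m and x of sleeve in the frame of tray3 between -0.129 and -0.045 m and x of bolt in the frame of tray3 between 0.045 and 0.129 m) or (x of bearing_large in the frame of tray3 between -0.042 and 0.042 m and x of sleeve in the frame of tray3 between 0.045 and 0.129 m and x of bolt in the frame of tray3 between -0.129 and -0.045 m) or (x of bearing_large in the frame of tray3 between 0.045 and 0.129 m and x of sleeve in the frame of tray3 between -0.129 and -0.045 m and x of bolt in the frame of tray3 between -0.042 and 0.042 m) or (x of bearing_large in the frame of tray3 between 0.045 and 0.129 m and x of sleeve in the frame of tray3 between -0.042 and 0.042 m and x of bolt in the frame of tray3 between -0.129 and -0.045 m)) and z of bearing_small in the frame of tray2 between 0.001 and 0.006 m and y of bearing_small in the frame of tray2 between -0.06 and 0.06 m and z of nut in the frame of tray2 between 0.001 and 0.006 m and y of nut in the frame of tray2 between -0.06 and 0.06 m and ((x of bearing_small in the frame of tray2 between -0.0855 and -0.0015 m and x of nut in the frame of tray2 between 0.0015 and 0.0855 m) or (x of bearing_small in the frame of tray2 between 0.0015 and 0.0855 m and x of nut in the frame of tray2 between -0.0855 and -0.0015 m))); the robot touches nothing.
It fails at once if the wrench, hammer or tin is moved by more than 15 mm (distance of any of wrench, hammer, tin from where it was at the start of the episode above 0.015 m).
It fails at once if a part is dropped: out of the fingers it moves faster than 0.6 m/s (a fall of some 18 mm) ((linear speed of bearing_large above 0.6 m/s and contact force between bearing_large and the fingers below 0.05 N) or (linear speed of sleeve above 0.6 m/s and contact force between sleeve and the fingers below 0.05 N) or (linear speed of bolt above 0.6 m/s and contact force between bolt and the fingers below 0.05 N) or (linear speed of bearing_small above 0.6 m/s and contact force between bearing_small and the fingers below 0.05 N) or (linear speed of nut above 0.6 m/s and contact force between nut and the fingers below 0.05 N)).
It also fails if it takes over 122 s, if anything falls off the work surface, if the arm or the gripper's body presses on something with over 40 N, if the wrist force passes 120 N, or if a joint passes its speed limit or range.

## Working session

There is one attempt and no reset: what is moved stays moved. The work goes in short steps, each a Python script; the robot and the scene stay as the last script left them, time stands still between calls to the robot, and variables do not carry over. Pictures are saved under pics/ and viewed, about 12 in all and at most 16, crops included, and the job is handed in when it is done.

```bash
mkdir -p pics; ls
python3 - <<'E'
from bench import manip,effector,viewer
import cv2
for n in("top","side"):
    cv2.imwrite(f"pics/{n}0.png",viewer.get_image(n)[:,:,::-1]); print(n,viewer.get_calibration(n))
print(manip.current_tool_pos(),manip.current_tcp_rot(),manip.current_finger_gap(),manip.current_clock())
E
```

```text
pics
top {'vfov': 50.70613660749377, 'cx': 316.77860592203405, 'cy': 201.71166368234586, 'eye': array([0.50964857, 0.00967226, 1.45068463]), 'attitude': array([ 0.71613399, -0.69728928,  0.02527152, -0.0173528 ])}
side {'vfov': 46.29784885600249, 'cx': 322.0040023308545, 'cy': 197.46596953182797, 'eye': array([ 0.20321414, -0.82153498,  1.01387658]), 'attitude': array([ 0.90884606, -0.19369393,  0.08046578, -0.36056449])}
[ 0.14217756 -0.63356194  0.19457754] [ 7.80723246e-01 -6.24876346e-01 -6.58575896e-04 -5.76076903e-04] 0.09214826130009718 0.1
```

View pics/top0.png

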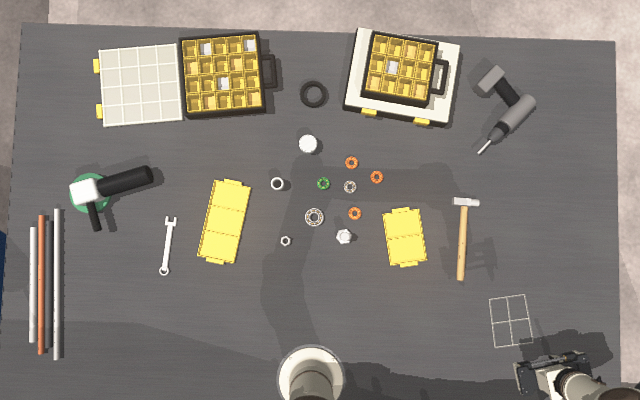

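View pics/side0.png

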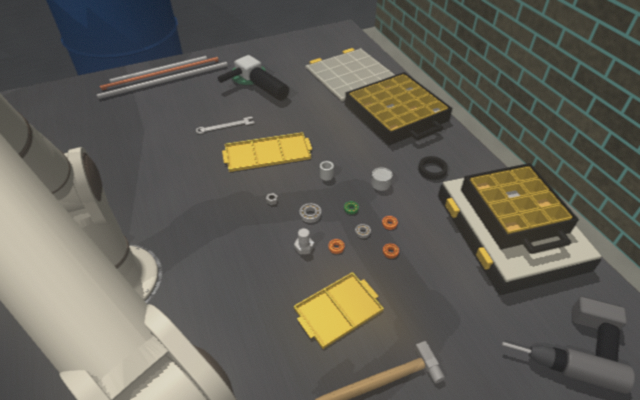

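Top view: large bearing (314,217), small bearing (350,187), sleeve (277,183), bolt (344,236), nut (285,240), tray3 (224,222), tray2 (405,237). Next I'll crop these closer.

Run:
```python
import cv2,numpy as np
im=cv2.imread("pics/top0.png")
cv2.imwrite("pics/crop0.png",cv2.resize(im[165:255,265:365],None,fx=6,fy=6,interpolation=cv2.INTER_CUBIC))
s=cv2.imread("pics/side0.png")
cv2.imwrite("pics/crop1.png",cv2.resize(s[150:265,255:405],None,fx=5,fy=5,interpolation=cv2.INTER_CUBIC))
```

```text
(no output)
```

View pics/crop0.png

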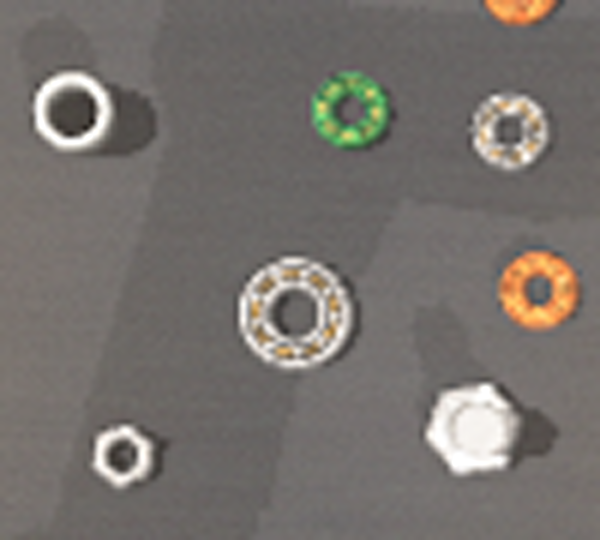

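View pics/crop1.png

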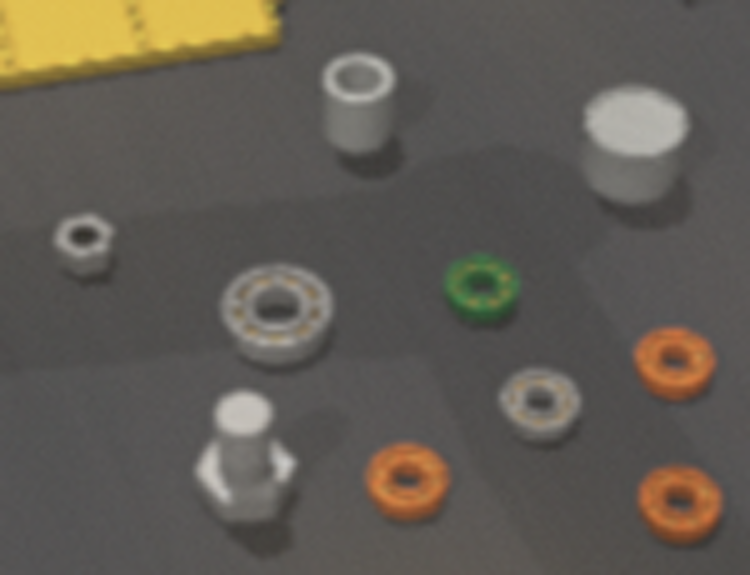

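Side crop confirms the part shapes; the bolt and sleeve stand upright. Next I'll measure positions from the top image.

```bash
cat > vis.py <<'E'
import cv2,numpy as np
from scipy.spatial.transform import Rotation as R
def cast(cal,px,z,h=400):
    f=h/2/np.tan(np.radians(cal["vfov"]/2)); px=np.atleast_2d(px).astype(float)
    d=np.c_[(px[:,0]-cal["cx"])/f,(px[:,1]-cal["cy"])/f,np.ones(len(px))]
    d=R.from_quat(cal["attitude"]).apply(d); e=np.array(cal["eye"])
    return (e+d*((z-e[2])/d[:,2])[:,None])[:,:2]
K=6
def blob(im,seed,r,mask):
    """filled contour round the seed, full-image pixel coordinates, subpixel by upscaling"""
    x0,y0=seed[0]-r,seed[1]-r
    c=cv2.resize(im[y0:y0+2*r,x0:x0+2*r],None,fx=K,fy=K,interpolation=cv2.INTER_CUBIC)
    cs,_=cv2.findContours(mask(c),cv2.RETR_EXTERNAL,cv2.CHAIN_APPROX_NONE)
    q=max(cs,key=cv2.contourArea)[:,0,:]
    return (q+.5)/K-.5+[x0,y0]
bright=lambda c:(c.min(2)>140).astype(np.uint8)   # grey metal, BGR
yellow=lambda c:cv2.inRange(cv2.cvtColor(c,cv2.COLOR_BGR2HSV),(18,110,90),(36,255,255))
parts=dict(bearing_large=((314,217),13,.016),bearing_small=((350,187),10,.012),sleeve=((277,183),11,.045),bolt=((344,236),13,.019),nut=((285,240),9,.018))
trays=dict(tray3=((224,222),50,.012),tray2=((405,237),36,.012))
def measure(im,cal,which):
    out={}
    for n in which:
        s,r,z=(parts|trays)[n]; t=n in trays
        p=cast(cal,blob(im,s,r,yellow if t else bright),z)
        (c,sz,a)=cv2.minAreaRect((p*1000).astype(np.float32))
        if t: a=a if sz[0]>sz[1] else a+90
        th=np.radians(np.arange(0,180,2)); w=np.ptp(p@np.array([np.cos(th),np.sin(th)]),axis=0)
        ph=np.angle((w*np.exp(-6j*th)).sum())   # width minimum direction mod 60 deg
        flat=np.degrees((np.pi-ph)/6) if 0 else np.degrees((-ph+np.pi)/6)
        out[n]=dict(c=np.array(c)/1000,size=np.round(sz,1),a=a,w=(w.min()*1e3,w.max()*1e3),flat=flat%60)
    return out
E
python3 - <<'E'
import cv2
from bench import viewer
from vis import *
m=measure(cv2.imread("pics/top0.png"),viewer.get_calibration("top"),list(parts)+list(trays))
for k,v in m.items(): print(k,v["c"].round(4),v["size"],round(v["a"],1),np.round(v["w"],1),round(v["flat"],1))
E
```

```text
bearing_large [0.5447 0.0045] [62.6 62.9] 34.2 [62.3 64.4] 41.2
bearing_small [ 0.6516 -0.116 ] [42.4 41.7] 1.2 [41.8 44. ] 46.6
sleeve [0.6534 0.131 ] [43.7 43.4] 1.8 [43.3 45. ] 21.1
bolt [ 0.4821 -0.0974] [49.6 52.9] 10.6 [49.3 54.9] 11.2
nut [0.4624 0.0995] [34.4 32.3] 49.0 [32.4 35.4] 22.7
tray3 [0.523  0.3091] [131.  288.6] 169.6 [132.5 292.6] 19.9
tray2 [ 0.4857 -0.3064] [201.5 130.7] 9.7 [131.1 216.6] 40.1
```

```bash
cat > job.py <<'E'
import numpy as np
from scipy.spatial.transform import Rotation as R
from bench import manip,effector
T3=(np.array([.5230,.3091]),np.radians(169.6)); T2=(np.array([.4857,-.3064]),np.radians(9.7))
UP=.16
# part: position, jaw angle deg, pick tip height, tray, compartment x
J=dict(bearing_large=((.5447,.0045),79.6,.0095,T3,0),sleeve=((.6534,.1310),79.6,.014,T3,-.087),
 bolt=((.4821,-.0974),79.6,.028,T3,.087),bearing_small=((.6516,-.1160),45,.0073,T2,.0435),nut=((.4624,.0995),82.7,.0095,T2,-.0435))
def cand(phi): return [(R.from_euler('z',p)*R.from_euler('x',np.pi)).as_quat() for p in (phi,phi+np.pi)]
def quat(p,phi):
    q0=manip.current_q(); best=[]
    for q in cand(phi):
        s=[manip.solve_ik([*p,z],q) for z in (UP,.012)]
        if all(x is not None for x in s): best.append((abs(np.array(s[0])-q0).max(),list(q)))
    return min(best,key=lambda b:b[0])[1] if best else None
def down(p,z,q):
    manip.servo_line([*p,z+.04],q,vel=.25); manip.servo_line([*p,z+.004],q,vel=.08); manip.sleep(.2)
    e=np.array([*p,z+.004])-manip.current_tool_pos()
    manip.servo_line(np.array([*p,z])+e,q,vel=.03); manip.sleep(.2)
    return np.array(manip.current_tool_pos())
def goal(n):
    c,a=J[n][3]; return c+J[n][4]*np.array([np.cos(a),np.sin(a)])
def run(n):
    p,phi,z,t,_=J[n]; g=goal(n)
    q=quat(p,np.radians(phi)); manip.move_pose([*p,UP],q)
    a=down(p,z,q); effector.close(30); manip.sleep(.2)
    zp=manip.current_tool_pos()[2]; gap=manip.current_finger_gap()
    manip.servo_line([*p,UP],q,vel=.2)
    print(n,'pick',a.round(4),'tip',round(zp,4),'gap',round(gap,4),'after lift',round(manip.current_finger_gap(),4))
    q=quat(g,t[1]+np.pi/2); manip.move_pose([*g,UP],q)
    print(' gap over tray',round(manip.current_finger_gap(),4))
    b=down(g,max(zp+.0032,.0128),q); print(' place',b.round(4),'F',np.round(manip.current_force(),1))
    effector.open_jaws(); manip.sleep(.2); manip.servo_line([*g,UP],q,vel=.2)
    print(' t',manip.current_clock())
E
python3 - <<'E'
from job import *
for n in J: print(n,quat(J[n][0],np.radians(J[n][1])) is not None,goal(n).round(3),quat(goal(n),J[n][3][1]+np.pi/2) is not None)
run('bearing_large')
from bench import viewer; import cv2
cv2.imwrite("pics/top1.png",cv2.resize(viewer.get_image("top")[130:290,190:440,::-1],None,fx=3.2,fy=3.2))
E
```

```text
bearing_large True [0.523 0.309] True
sleeve True [0.609 0.293] True
bolt True [0.437 0.325] True
bearing_small True [ 0.529 -0.299] True
nut True [ 0.443 -0.314] True
bearing_large pick [0.5444 0.0045 0.0092] tip 0.0091 gap 0.0007 after lift 0.0004
 gap over tray 0.0004
 place [0.5228 0.3088 0.0124] F [-0.3 -0.   0.4]
 t 12.8
```

View pics/top1.png

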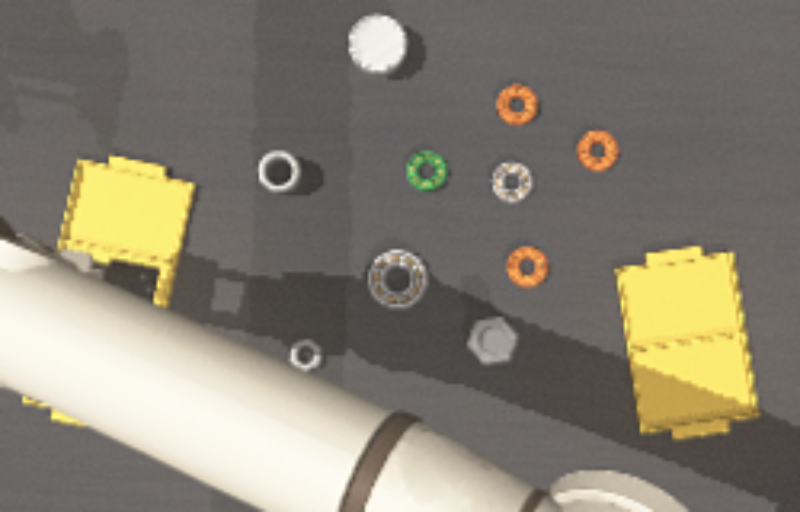

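The fingers closed empty and the bearing at pixel (314,217) hasn't moved. I'll go back down with the jaws open and look.

Run:
```python
from job import *
from bench import viewer; import cv2
p,phi,z,t,_=J['bearing_large']
q=quat(p,np.radians(phi)); manip.move_pose([*p,UP],q); print(down(p,.0095,q), manip.current_tcp_rot(),q,manip.current_finger_gap(),manip.current_force())
t=viewer.get_image("top")[170:260,264:364,::-1]; s=viewer.get_image("side")[150:250,250:350,::-1]
cv2.imwrite("pics/pk.png",np.hstack([cv2.resize(x,(400,400),interpolation=cv2.INTER_CUBIC) for x in (t,s)]))
print(manip.current_clock())
```

```text
[0.54443719 0.00442825 0.00912441] [ 7.68290520e-01  6.40101300e-01  5.02481382e-05 -2.32931179e-06] [np.float64(0.7682835235935235), np.float64(0.6401096994849556), np.float64(3.919541472887125e-17), np.float64(4.7043797900322926e-17)] 0.09198706377435689 [-0.83781475 -0.95233558  0.23437243]
16.0083
```

View pics/pk.png

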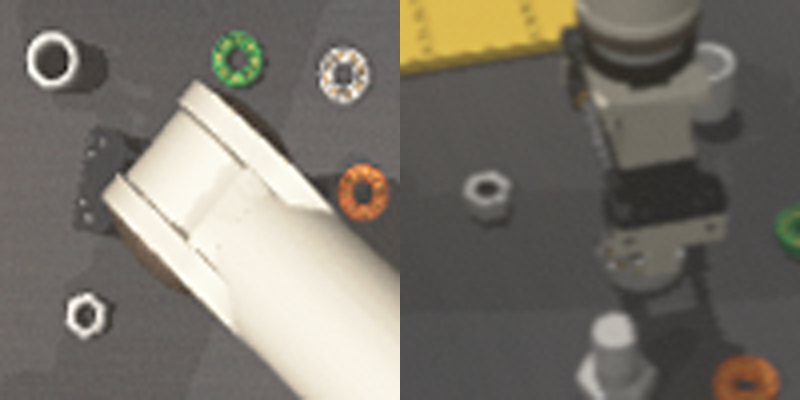

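Run:
```python
from bench import viewer; import cv2,numpy as np
s=viewer.get_image("side")[170:235,280:350,::-1]
s=cv2.convertScaleAbs(cv2.resize(s,(700,600),interpolation=cv2.INTER_LANCZOS4),alpha=1.5,beta=-20)
cv2.imwrite("pics/pk2.png",s)
```

```text
(no output)
```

View pics/pk2.png

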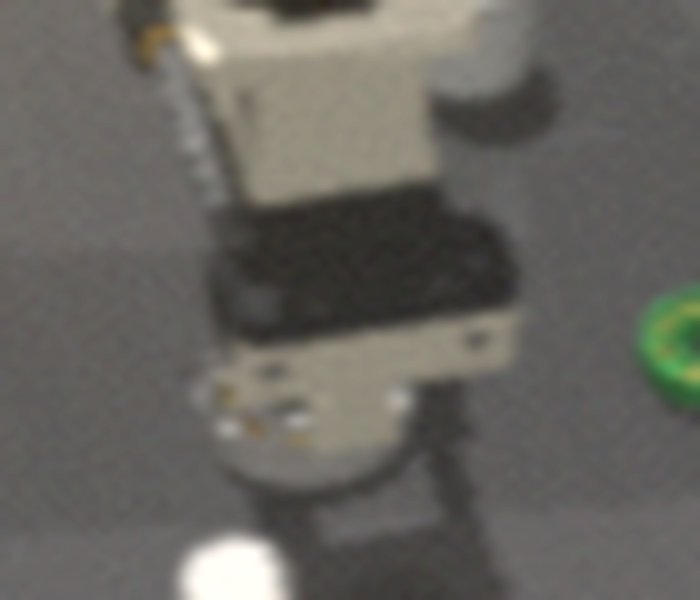

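Run:
```python
from bench import viewer,manip; from vis import *
c=viewer.get_calibration("side")
for z in (0,.009,.02,.03,.04,.05): print(z,cast(c,[[311,218.8],[320,218.8]],z).round(4).tolist())
# bearing outer rim from side: near edge underside approx
print(cast(c,[[280+31,170+490/9.23]],0))
def proj(p):
    f=200/np.tan(np.radians(c["vfov"]/2)); v=R.from_quat(c["attitude"]).inv().apply(np.array(p)-c["eye"]); return np.array([c["cx"],c["cy"]])+f*v[:2]/v[2]
for p in [(.5447,.0045,.016),(.5447,-.0265,.0),(.5447,-.0415,.009),(.5447,-.06,.009)]: print(p,proj(p).round(1))
```

```text
0 [[0.5388, -0.0148], [0.5623, -0.0252]]
0.009 [[0.5358, -0.022], [0.5591, -0.0323]]
0.02 [[0.5322, -0.0307], [0.5553, -0.0409]]
0.03 [[0.5289, -0.0387], [0.5517, -0.0488]]
0.04 [[0.5256, -0.0466], [0.5482, -0.0566]]
0.05 [[0.5223, -0.0546], [0.5446, -0.0645]]
[[ 0.53248763 -0.02950713]]
(0.5447, 0.0045, 0.016) [310.2 209.8]
(0.5447, -0.0265, 0.0) [314.5 221. ]
(0.5447, -0.0415, 0.009) [316.6 222.7]
(0.5447, -0.06, 0.009) [319.3 227.3]
```

Run:
```python
from job import *
from bench import viewer; from vis import cast
c=viewer.get_calibration("side")
for z in (.06,.08,.1,.12,.14): print(z,cast(c,[[336.3,209.5],[305.5,209]],z).round(3).tolist())
p=J['bearing_large'][0]; q=manip.current_tcp_rot()
f0=np.array(manip.current_force()); z=.0095
while z>-.05:
    z-=.003
    try: manip.servo_line([*p,z],q,vel=.03)
    except manip.PlanningError as e: print(e); break
    manip.sleep(.1); f=np.array(manip.current_force())-f0
    if abs(f).max()>4: break
print(z,manip.current_tool_pos(),f.round(1),manip.current_clock())
```

```text
0.06 [[0.596, -0.06], [0.519, -0.024]]
0.08 [[0.587, -0.076], [0.513, -0.041]]
0.1 [[0.579, -0.092], [0.506, -0.057]]
0.12 [[0.571, -0.108], [0.499, -0.074]]
0.14 [[0.563, -0.124], [0.493, -0.091]]
-0.032499999999999994 [ 0.54525377  0.00464785 -0.0308815 ] [-3.4 -1.8 16.2] 20.9583
```

The force probe shows the true fingertip height is about 31 mm above the TCP reading. I'll refine that contact height while I'm here.

Run:
```python
from job import *
p=J['bearing_large'][0]; q=manip.current_tcp_rot(); z=-.0325
for i in range(7):
    print(round(z,4),manip.current_tool_pos()[2].round(5),np.round(manip.current_force(),1))
    z+=.0005; manip.servo_line([*p,z],q,vel=.02); manip.sleep(.15)
print(manip.current_clock())
```

```text
-0.0325 -0.03088 [-3.8 -2.  15. ]
-0.032 -0.03088 [-2.4 -2.   9.6]
-0.0315 -0.03083 [-1.2 -1.9  6.5]
-0.031 -0.03085 [-0.9 -1.1  4.2]
-0.0305 -0.03074 [ 0.2 -0.2  1.7]
-0.03 -0.03007 [ 0.9 -0.   0.1]
-0.0295 -0.02949 [ 0.6 -0.3  0.6]
23.7583
```

```bash
python3 - <<'E'
s=open('job.py').read()
s=s.replace("UP=.16","ZO=.0308   # true tip height = reading + ZO (bench probed)\nUP=.16-ZO")
s=s.replace("(UP,.012)","(UP,-.022)").replace("a=down(p,z,q)","a=down(p,z-ZO,q)")
s=s.replace("max(zp+.0032,.0128)","max(zp+.0032,.0130-ZO)")
s=s.replace("    q=quat(g,t[1]","    if manip.current_finger_gap()<.02: effector.open_jaws(); raise SystemExit('missed')\n    q=quat(g,t[1]")
open('job.py','w').write(s)
E
python3 - <<'E'
from job import *
for n in J: print(n,quat(J[n][0],np.radians(J[n][1])) is not None,quat(goal(n),J[n][3][1]+np.pi/2) is not None)
manip.servo_line([*J['bearing_large'][0],UP],vel=.25)
run('bearing_large')
manip.move_pose([.60,.10,UP],quat((.6,.1),np.radians(79.6)))
from bench import viewer; import cv2
cv2.imwrite("pics/top2.png",cv2.resize(viewer.get_image("top")[130:290,190:440,::-1],None,fx=3.2,fy=3.2))
E
```

```text
bearing_large True True
sleeve True True
bolt True True
bearing_small True True
nut True True
bearing_large pick [ 0.5444  0.0044 -0.0216] tip -0.0217 gap 0.0601 after lift 0.0596
 gap over tray 0.0601
 place [ 0.5227  0.3087 -0.0182] F [-0.1  0.1 -0.3]
 t 33.25
```

View pics/top2.png

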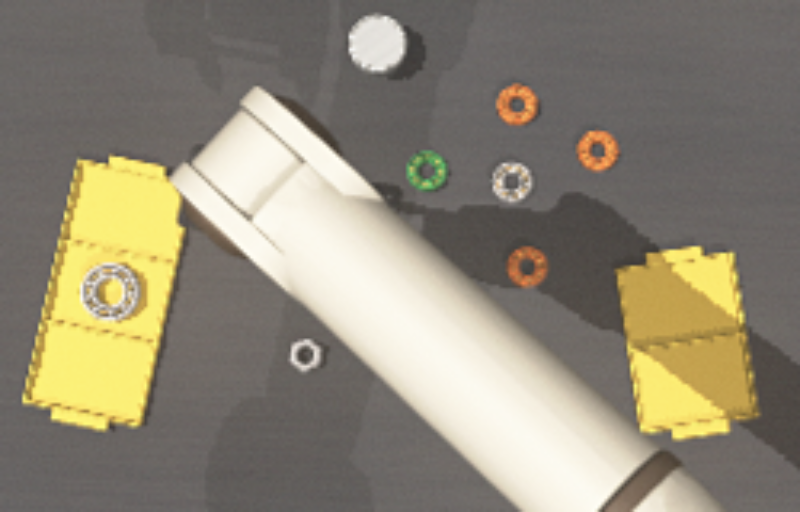

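Large bearing lies flat in the middle compartment at crop pixel (110,291). Carrying on with the rest.

Run:
```python
from job import *
run('sleeve'); run('bearing_small'); run('nut')
```

```text
sleeve pick [ 0.6531  0.1308 -0.0173] tip -0.0173 gap 0.0412 after lift 0.0411
 gap over tray 0.041
 place [ 0.6087  0.2934 -0.0143] F [2.2 1.2 0.8]
 t 42.95
bearing_small pick [ 0.6512 -0.116  -0.024 ] tip -0.024 gap 0.04 after lift 0.0401
 gap over tray 0.0403
 place [ 0.5282 -0.299  -0.0182] F [ 0.7  0.7 -0.9]
 t 53.3583
nut pick [ 0.462   0.0994 -0.0217] tip -0.0217 gap 0.0295 after lift 0.0292
 gap over tray 0.0294
 place [ 0.4425 -0.3136 -0.0182] F [-0.6 -0.2  0. ]
 t 64.4333
```

Run:
```python
from job import *
run('bolt')
manip.move_pose([.62,.02,UP],quat((.62,.02),np.radians(79.6)))
from bench import viewer; import cv2
cv2.imwrite("pics/top3.png",cv2.resize(viewer.get_image("top")[130:290,190:440,::-1],None,fx=3.2,fy=3.2))
cv2.imwrite("pics/side3.png",cv2.resize(viewer.get_image("side")[100:400,200:500,::-1],(600,600)))
print(manip.current_clock())
```

```text
bolt pick [ 0.4818 -0.0974 -0.0031] tip -0.0032 gap 0.03 after lift 0.0294
 gap over tray 0.0295
 place [ 4.376e-01  3.248e-01 -2.000e-04] F [ 1.4  0.4 -3.1]
 t 74.6083
76.0417
```

View pics/top3.png

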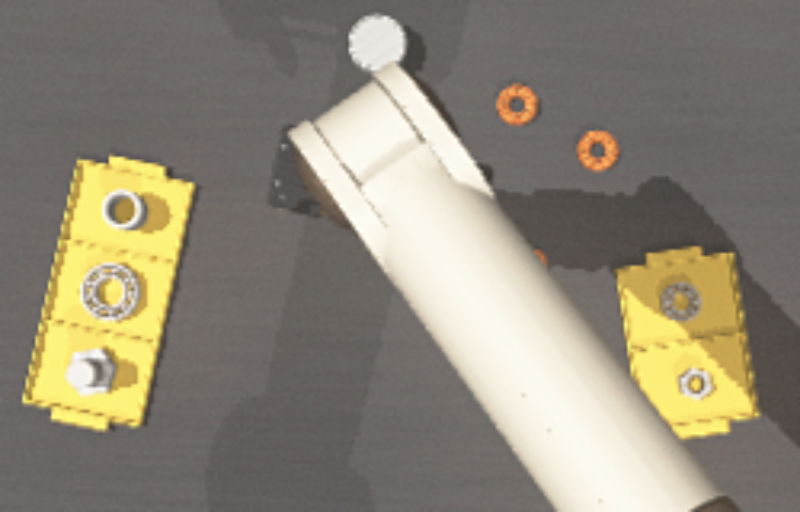

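View pics/side3.png

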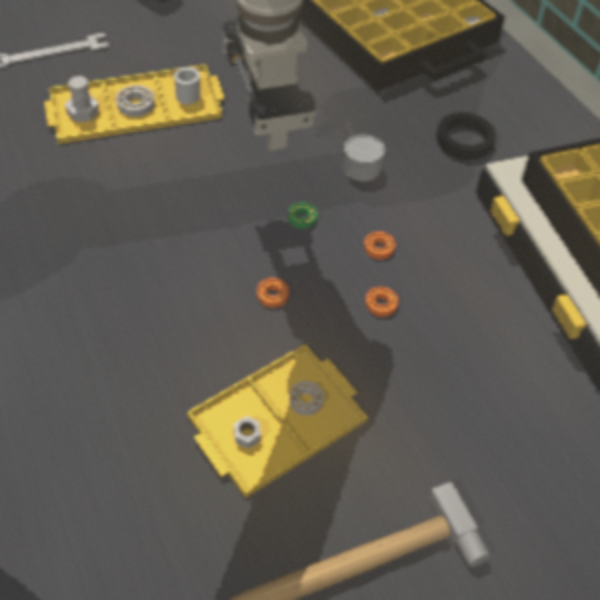

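Both views show all five parts upright and flat, one to a compartment. In the side crop, the bolt (80,98), large bearing (136,100) and sleeve (187,85) are in tray3, and the nut (247,432) and small bearing (308,397) are in tray2. The arm is clear, so I'm handing in.

```bash
python3 -c "
from bench import manip
manip.sleep(.3); manip.hand_in(); print(manip.current_clock())"
```

```text
the job is handed in; nothing more can be done
the job is handed in; nothing more can be done
```

Both kits are made up and the job is handed in; the robot clock last read 76 s, against the 122 s limit. In tray3 the sleeve, large bearing and bolt each have a compartment, and in tray2 the small bearing and nut do.

- **Missed first grasp:** The first try at the large bearing closed on nothing and left it where it was. The images and a gentle touch on the bench showed the true fingertips about 30.8 mm higher than the tool reading. With that correction, all five parts were gripped first time at close to their nominal widths (about 60, 41, 40, 29.5 and 30 mm).
- **Setting down:** By calculation each part was let go under 1 mm above the tray floor, except the small bearing. It settled about 2 to 3 mm because the fingers had to stay above the tray walls to open.
- **Last checks:** The final top and side pictures show every part upright, one to a compartment, with the arm clear. The wrench, the tin and the look-alikes in view looked undisturbed, and the hammer lay well away from the arm's work; I judged these by eye and did not measure them again. I measured neither tilt nor floor contact, and hand-in reports no verdict.

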